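# Plug in a spare relay and hold the last one ready over its socket

### The job

Two of the four relay sockets on the panel are empty. Plug one spare relay from the tray fully home into either of them and let go of it; then bring the other spare over the last empty socket and stop with it about 1 cm above the socket, upright, centred and square to the pocket so that it would drop straight in, but touching nothing, and finish there still holding it, ready to go in when the operator starts the test timer. Lift the relays clear over the wiring ducts and the clamp jig, and leave the two relays already plugged in and the tools and parts lying around where they are.

Things in the scene. Friction and masses are not known exactly. Their poses are not given: they have to be found in the camera images.
- spare_a_center (a point): A grey plug-in relay with a black foot, an upright box 23 mm (its x) by 29 mm (its y), 40 mm tall, 24 to 42 g, all four alike; it may sit either way round. The point is its centre, 20 mm above its underside. This spare stands in the tray, at any moderate angle.
- spare_b_center (a point): A grey plug-in relay with a black foot, an upright box 23 mm (its x) by 29 mm (its y), 40 mm tall, 24 to 42 g, all four alike; it may sit either way round. The point is its centre, 20 mm above its underside. This spare stands in the tray too, at least 60 mm from the other.
- seated_a_center (a point): A grey plug-in relay with a black foot, an upright box 23 mm (its x) by 29 mm (its y), 40 mm tall, 24 to 42 g, all four alike; it may sit either way round. The point is its centre, 20 mm above its underside. This one is already plugged into one of the four sockets and stays there.
- seated_b_center (a point): A grey plug-in relay with a black foot, an upright box 23 mm (its x) by 29 mm (its y), 40 mm tall, 24 to 42 g, all four alike; it may sit either way round. The point is its centre, 20 mm above its underside. This one is already plugged into another of the four sockets and stays there.
- socket_1_mouth (a point): Relay socket with a rectangular pocket in its top, 32 mm along its x by 26 mm along its y, 2 mm chamfer, 9 mm deep, for a relay's foot (relay's y along socket's x, either way round). The point is the centre of the pocket's mouth, on the flat top 34 mm above the work surface; a relay fully home has its centre 11 mm above it. Which of the four sockets are empty must be seen; numbers do not follow the row.
- socket_2_mouth (a point): Another relay socket, exactly like socket_1 (same point and axes). All four: grey blocks fixed on the panel's rail, 74 mm along x (across the rail), 34 mm along y, with stepped screw terminals at both x ends, 10 and 20 mm lower than the mouth.
- socket_3_mouth (a point): Another relay socket, exactly like socket_1 (same point and axes). All four: grey blocks fixed on the panel's rail, 74 mm along x (across the rail), 34 mm along y, with stepped screw terminals at both x ends, 10 and 20 mm lower than the mouth.
- socket_4_mouth (a point): Another relay socket, exactly like socket_1 (same point and axes). All four: grey blocks fixed on the panel's rail, 74 mm along x (across the rail), 34 mm along y, with stepped screw terminals at both x ends, 10 and 20 mm lower than the mouth.
- panel: Steel plate fixed on the work surface, 200 (its x) by 250 mm (its y), 4 mm thick, origin centre of underside. A rail along y in its middle carries the four sockets at y = -69, -23, 23, 69 mm. On both sides, along the rail, stands a closed grey slotted wiring duct, at x = 61 to 89 and -61 to -89 mm, its top 49 mm above the work surface: obstacles to pass above.
- tray: Shallow black parts tray, fixed, 130 mm (its x) by 160 mm (its y), 12 mm high (rim 14 mm), wall and floor 3 mm thick, origin at the centre of its underside; the spares stand on its floor, 3 mm above the work surface.
- clamp_jig: White press-down clamp jig with a red lever, screwed to the work surface between tray and panel and not used: about 110 by 236 mm, up to 113 mm high; it stays in the same place. An obstacle to be passed above.
- terminal_strip: Bystander, lies on the work surface and is not needed: cream terminal block, 20 x 90 mm, 20 mm high, origin at the centre of its underside.
- cutters: Bystander, lies on the work surface and is not needed: blue side cutters, 53 x 136 mm, 14 mm high, origin at the centre of its underside.
- driver: Bystander, lies on the work surface and is not needed: slot screwdriver with a yellow handle, 180 mm long, 23 mm high, origin at the middle of its underside.

How it is judged:
By the outcome, as a careful person would: the job done as asked, in the order asked, and still so for the second after the job is handed in, while the arm keeps its last pose, push and grip.
It also fails if it takes over 69 s, if anything falls off the work surface, if the arm or the gripper's body presses on something with over 40 N, if the wrist force passes 120 N, or if a joint passes its speed limit or range.

### The arm

A 6-joint arm with a two-finger parallel gripper is mounted at the origin on a cart in front of the work surface, level with it; the furniture and walls round the work are solid. World frame = base frame: x ahead of the robot, y to its left, z up, the work surface at z = 0. Lengths are in m, angles in rad, forces in N, time in s.
With the tool pointing down it reaches from about 0.3 to 0.95 m from the base axis. Payload 3.1 kg.
Tool frame: the origin (TCP) lies at the very end of the fingers, on their centre line; the grasp point (between the pads) lies 19 mm behind it; z points along the fingers, y is the direction in which the jaws open and shut (so a half turn about z gives the same grasp; the last joint's range is limited). The gripper opens to 85 mm and grips with 20 to 120 N. Pads are 22 mm wide; open, the fingers measure 114 mm over their backs; the gripper's body (76 mm by 85 mm) begins 54 mm behind the grasp point. The pads swing forward as they close: fully open they stand 13 mm farther back than shut.
Start: joints at [1.044, 0.308, 1.634, -0, 1.2, -0.07], TCP at [0.276, 0.561, 0.231] pointing down, gripper open.
Joint ranges: [-3.06, 3.06], [-0.79, 1.96], [0.05, 2.63], [-1.19, 4.34], [0.05, 2.64], [-2.94, 2.94]. Speed limits (rad/s): [2.79, 2.79, 3.14, 3.14, 3.14, 3.14].

### API

Orientations are given as a unit quaternion [x, y, z, w].
In Python, from cell import get_state, viewer, workorder gives the robot as it stands. The module is installed in compiled form; this text tells all that it offers.
- The arm moves only by the tool arm_command, never from a script. Its argument "steps" is a list that holds one entry, the list of rows, each a list of 7 numbers: the turn, a rotation vector about the tool's x, y, z in degrees, then the shift along the tool's x, y, z in cm, then the closure in counts, from 0 (fully open) to 255 (shut). A call has exactly 8 rows; each row is the pose to reach, as a shift and turn from the pose commanded when the call began, along the tool's axes at that moment; what a row does not reach only later rows make up. A row lasts 1/10 s, in which the tool goes at most 50 mm and 8.59 degrees, less where a joint would pass 70% of its speed; a pose out of reach is approached as far as the arm can. A call with a gripper value outside its range is refused whole. The fingers move at their own pace and stop on an object; the grip force is fixed at half the most. Time passes only in rows, so rows that repeat a pose let the fingers close, or fill a call up. It gives the time, the measured TCP pose, the force and the opening at its end, in the units of the state.
- get_state(): the state, without advancing time (a new reading comes with each control period).
- viewer.snapshot(name): name is "side" or "top" or "wrist"; returns (picture, depth): 400x640x3 uint8, blue, green, red; 400x640 float32, m along the optical axis (not along the pixel's ray), 0 where there is no reading.
- viewer.camera_params(name): a dict with "fovy" (degrees; the focal length in pixels is half the picture's height over the tangent of half this angle, whatever the lens; pixels are square), "cx", "cy" (the principal point, pixels), "R" (3x3) and "t" (3): a world point X has camera coordinates R X + t; the wrist camera has in their place "tool_from_camera" (4x4, takes a point from camera to tool coordinates, whose origin is the TCP and whose axes are the flange's). Camera axes: x right, y down, z forward; pixel columns grow to the right and rows downward; lengths in m; the calibration is good to about 2 mm. A picture is of the moment at which its call begins: read the wrist's pose just before it. camera_params takes no time and is no camera call.
- workorder.job_done(): hands the job in, once; it reports no verdict.
The state is a dict: "clock": time; "joint_positions": joint angles; "qd": joint speeds; "effort": joint torques, N m; "tcp_pos": TCP position; "ee_rot": TCP orientation; "contact_force": force on the tool from outside, world axes, zero at the start; "torque": the same for the moment, N m; "opening": opening from 0.0 (shut) to 1.0 (fully open).
Only numpy, scipy, OpenCV 4.12 (cv2) and the standard library are available. Lean on these libraries where they do the work, as an engineer would, in place of code of your own. Each camera call takes 0.05 s, during which the arm holds its last target.

## Working session

There is one attempt and no reset: what is moved stays moved. The work goes in short steps, Python scripts to look and compute and a tool call to move; the robot and the scene stay as the last step left them, time stands still between calls to the robot, and variables do not carry over. Pictures are saved under pics/ and viewed, and the job is handed in when it is done.

Besides the shell and the picture viewer there is one more tool, called after "Request:" as name(argument=value, ...), one argument or row to a line, values as JSON. arm_command: Moves the arm, as the interface text tells. Its arguments: {"type":"object","properties":{"steps":{"type":"array","items":{"type":"array","items":{"type":"array","items":{"type":"number"}}}}},"required":["steps"]}

```bash
mkdir -p pics; cat > h.py <<'E'
import numpy as np, cv2
from cell import get_state, viewer, workorder
from scipy.spatial.transform import Rotation as Ro
def f(p,H=400): return H/2/np.tan(np.radians(p['fovy'])/2)
def w2p(p,X):
    c=np.array(p['R'])@np.array(X)+np.array(p['t']); k=f(p); return p['cx']+k*c[0]/c[2],p['cy']+k*c[1]/c[2]
def ray(p,u,v):
    k=f(p);d=np.array([(u-p['cx'])/k,(v-p['cy'])/k,1]);R=np.array(p['R']);return -R.T@np.array(p['t']),R.T@d
def atz(p,u,v,z):
    o,d=ray(p,u,v);return o+d*(z-o[2])/d[2]
def wristp(s=None):
    s=s or get_state();p=dict(viewer.camera_params('wrist'))
    T=np.eye(4);T[:3,:3]=Ro.from_quat(s['ee_rot']).as_matrix();T[:3,3]=s['tcp_pos']
    C=np.linalg.inv(T@np.array(p['tool_from_camera']));p['R']=C[:3,:3];p['t']=C[:3,3];return p
E
python3 - <<'E'
from h import *
s=get_state()
for k,v in s.items(): print(k,np.round(v,4))
for n in('side','top','wrist'):
    p=viewer.camera_params(n);print(n,p)
    im,d=viewer.snapshot(n);cv2.imwrite(f'pics/{n}0.png',im);np.save(f'{n}0.npy',d)
E
```

```text
clock 0.0
joint_positions [ 1.0443  0.309   1.6352 -0.      1.1997 -0.0697]
qd [-0.0005 -0.0009 -0.0002 -0.0006  0.0002  0.001 ]
effort [-6.00000e-04 -4.15249e+01 -2.76667e+01 -2.00000e-04  1.01000e-02
  0.00000e+00]
tcp_pos [0.2753 0.5602 0.23  ]
ee_rot [ 2.264e-01  9.740e-01 -1.100e-03 -3.000e-04]
contact_force [ 0.5121 -0.2159 -0.7685]
torque [ 0.0063 -0.0107  0.0041]
opening 0.9982
side {'fovy': 48.76373327075582, 'cx': 314.6481001059334, 'cy': 202.22729658216065, 'R': array([[-0.9467104 , -0.32203092,  0.00595839],
       [-0.15571004,  0.44140771, -0.88369317],
       [ 0.28194644, -0.8375293 , -0.46802872]]), 't': array([0.47335944, 0.10623819, 1.01288587])}
top {'fovy': 48.04190377494823, 'cx': 314.1079139333433, 'cy': 201.26348050176207, 'R': array([[ 0.01996399, -0.99978834, -0.00497169],
       [-0.99088333, -0.01912302, -0.13335871],
       [ 0.13323541,  0.00758874, -0.99105537]]), 't': array([0.03844576, 0.48457823, 1.27347137])}
wrist {'fovy': 69.91030248301217, 'cx': 319.67026657589474, 'cy': 198.35580755972617, 'tool_from_camera': array([[-8.50216300e-04, -9.55207893e-01, -2.95934381e-01,
         7.61940657e-02],
       [ 9.99999615e-01, -7.47515747e-04, -4.60179822e-04,
        -2.17984224e-04],
       [ 2.18351788e-04, -2.95934658e-01,  9.55208161e-01,
        -1.42984308e-01],
       [ 0.00000000e+00,  0.00000000e+00,  0.00000000e+00,
         1.00000000e+00]])}
```

View pics/top0.png

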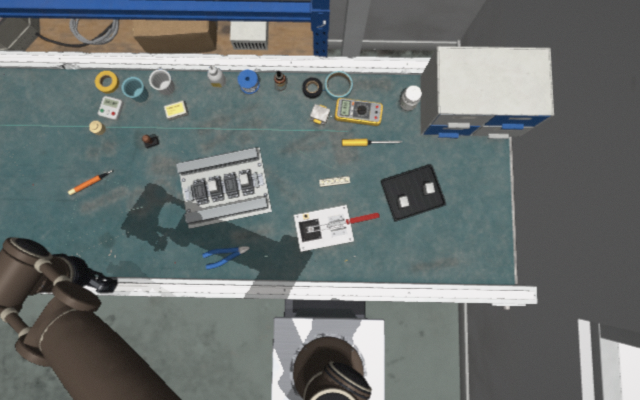

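View pics/side0.png

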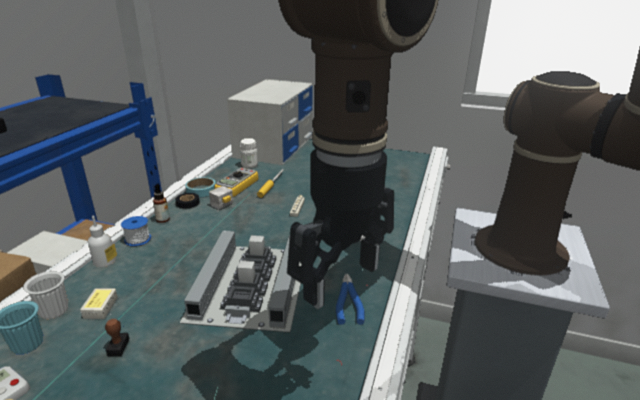

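View pics/wrist0.png

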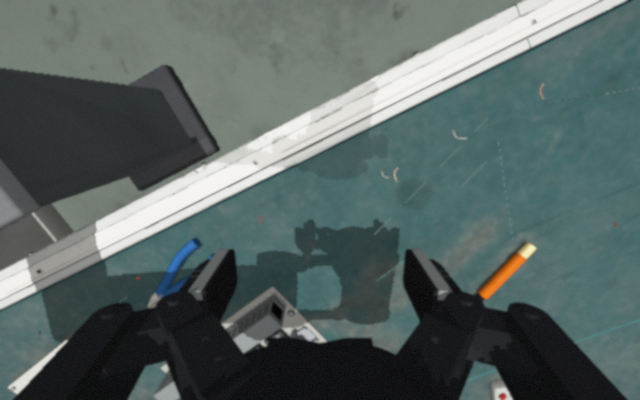

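```bash
python3 - <<'E'
from h import *
im=cv2.imread('pics/top0.png')
cv2.imwrite('pics/c1.png',cv2.resize(im[140:235,170:280],None,fx=6,fy=6,interpolation=cv2.INTER_CUBIC))
cv2.imwrite('pics/c2.png',cv2.resize(im[155:230,370:455],None,fx=7,fy=7,interpolation=cv2.INTER_CUBIC))
p=viewer.camera_params('top')
for u,v,z in[(405,201,.043),(429,188,.043),(225,187,.03),(325,228,.03)]: print(u,v,atz(p,u,v,z).round(3))
E
```

```text
405 201 [ 0.488 -0.214  0.043]
429 188 [ 0.527 -0.284  0.043]
225 187 [0.521 0.31  0.03 ]
325 228 [0.407 0.015 0.03 ]
```

View pics/c1.png

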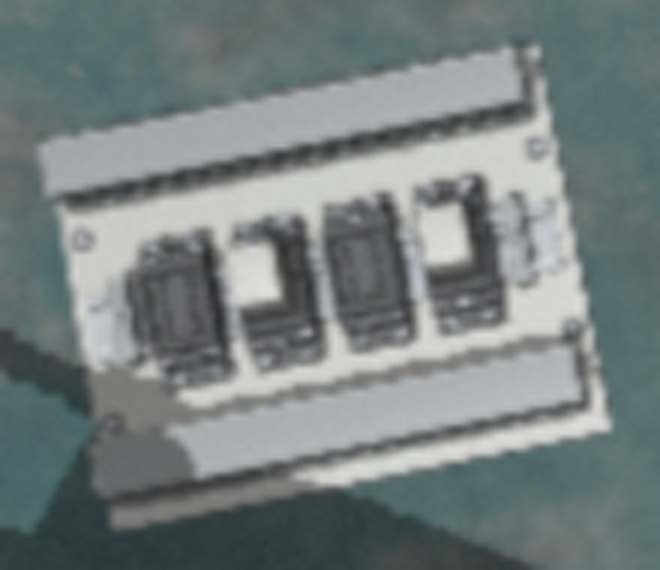

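View pics/c2.png

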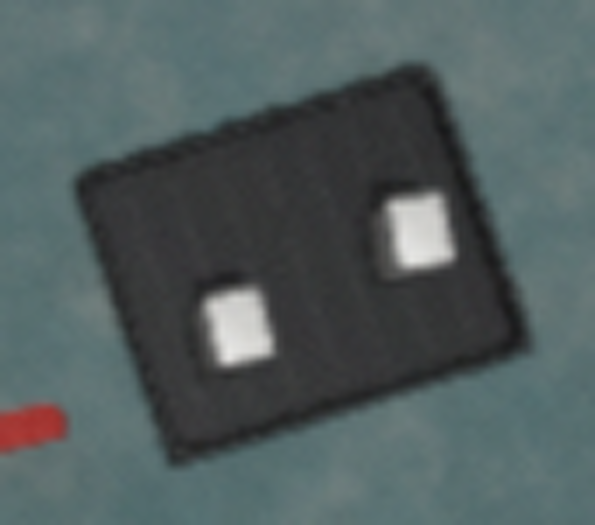

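```bash
cat >> h.py <<'E'
def go(x,y,z,ang,s=None):
    """ang: world angle (deg) of tool y; tool straight down"""
    s=s or get_state();R=Ro.from_quat(s['ee_rot']);a=np.radians(ang)
    yy=np.array([np.cos(a),np.sin(a),0]);zz=np.array([0,0,-1.]);xx=np.cross(yy,zz)
    T=Ro.from_matrix(np.c_[xx,yy,zz]);r=(R.inv()*T).as_rotvec(degrees=True)
    d=R.inv().apply(np.array([x,y,z])-s['tcp_pos'])*100
    ty=R.apply([0,1,0]);print('tcp',np.round(s['tcp_pos'],4),'ang',np.degrees(np.arctan2(ty[1],ty[0])).round(2),'q',np.round(s['joint_positions'],2),'F',np.round(s['contact_force'],1),'open',round(float(s['opening']),3),'t',s['clock'])
    print('turn',r.round(2),'shift',d.round(2))
E
python3 - <<'E'
from h import *
go(.52,.28,.24,10)
p=viewer.camera_params('top');d=np.load('top0.npy')
k=f(p);v,u=np.mgrid[:400,:640];c=np.stack([(u-p['cx'])/k*d,(v-p['cy'])/k*d,d],-1)
W=(c-np.array(p['t']))@np.array(p['R'])
reg=W[195:255,285:385].reshape(-1,3)
for z0 in(.03,.05,.08,.1):
    q=reg[reg[:,2]>z0]
    if len(q):print(z0,q.min(0).round(3),q.max(0).round(3))
E
```

```text
tcp [0.2754 0.5604 0.2303] ang 63.83 q [ 1.04  0.31  1.63 -0.    1.2  -0.07] F [0.9 0.7 0.3] open 1.001 t 0.15
turn [-1.000e-01  4.000e-02  5.383e+01] shift [-34.32 -14.37  -0.95]
0.03 [ 0.31  -0.131  0.03 ] [0.445 0.09  1.327]
0.05 [ 0.31  -0.131  0.05 ] [0.445 0.069 1.327]
0.08 [ 0.31  -0.131  0.08 ] [0.445 0.038 1.327]
0.1 [ 0.31  -0.131  0.1  ] [0.444 0.038 1.327]
```

Request:
arm_command(
  steps=[
    [[0, 0, 54, -34.3, -14.4, -1, 0], [0, 0, 54, -34.3, -14.4, -1, 0], [0, 0, 54, -34.3, -14.4, -1, 0], [0, 0, 54, -34.3, -14.4, -1, 0], [0, 0, 54, -34.3, -14.4, -1, 0], [0, 0, 54, -34.3, -14.4, -1, 0], [0, 0, 54, -34.3, -14.4, -1, 0], [0, 0, 54, -34.3, -14.4, -1, 0]],
  ],
)

```text
clock: 0.95
tcp_pos: [0.5224, 0.2768, 0.2412]
ee_rot: [0.646, 0.764, -0.0, 0.001]
contact_force: [-0.5, 0.8, 0.4]
opening: 0.999
```

```bash
python3 - <<'E'
from h import *
s=get_state();print(np.abs(s['qd']).max());go(.50,-.25,.22,12,s)
p=wristp(s);im,d=viewer.snapshot('wrist');cv2.imwrite('pics/w1.png',im);np.savez('w1.npz',d=d,R=p['R'],t=p['t'])
s=get_state();print(s['tcp_pos'])
E
```

```text
0.3585078161405457
tcp [0.5224 0.2768 0.2412] ang 9.59 q [ 0.41  0.23  1.71 -0.    1.2   0.25] F [-0.5  0.8  0.4] open 0.999 t 0.95
turn [ 0.04  0.08 -2.41] shift [-51.57 -10.99   2.19]
[0.52390075 0.27542448 0.24129283]
```

View pics/w1.png

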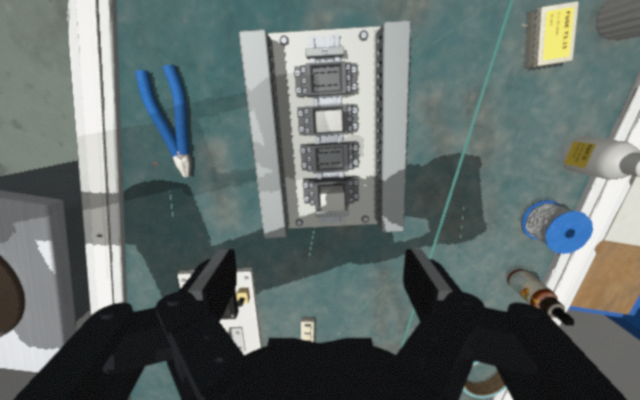

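```bash
python3 - <<'E'
from h import *
viewer.snapshot('top')
viewer.snapshot('top')
s=get_state();print(np.abs(s['qd']).max());go(.50,-.25,.22,12,s)
p=wristp(s);im,d=viewer.snapshot('wrist');np.savez('w1.npz',d=d,R=p['R'],t=p['t'],cx=p['cx'],cy=p['cy'],fovy=p['fovy'])
cv2.imwrite('pics/w1b.png',cv2.resize(im[10:245,230:420],None,fx=3,fy=2.5 and 3,interpolation=cv2.INTER_CUBIC)[:600])
E
```

```text
0.04558685960611167
tcp [0.5206 0.2791 0.2409] ang 9.64 q [0.42 0.23 1.71 0.   1.2  0.25] F [-1.4 -0.1 -0.7] open 0.999 t 1.1
turn [-0.05 -0.01 -2.36] shift [-51.82 -10.89   2.09]
```

```bash
python3 - <<'E'
import cv2
im=cv2.imread('pics/w1b.png');print(im.shape)
E
```

```text
(600, 570, 3)
```

View pics/w1b.png

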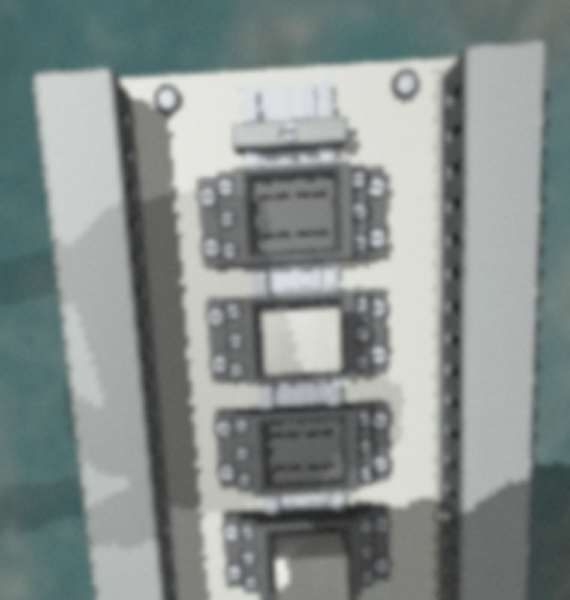

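```bash
python3 - <<'E'
from h import *
w=np.load('w1.npz');p={k:w[k] for k in w}
def P(a,b,z): return atz(p,230+(a+.5)/3-.5,10+(b+.5)/3-.5,z)
A=P(298,213,.034);B=P(302,449,.034)
print(A.round(4),B.round(4),np.linalg.norm(A-B),np.degrees(np.arctan2(*(A-B)[1::-1])))
L=P(35,72,.049);Rr=P(545,42,.049);R2=P(527,598,.049)
print(L,Rr,np.linalg.norm(L-Rr),np.degrees(np.arctan2(*(Rr-L)[1::-1])),np.degrees(np.arctan2(*(Rr-R2)[1::-1])))
S=P(301,338,.065);print('seated',S)
for a,b in((249,190),(350,190),(300,170),(300,265)):print(P(a,b,.034).round(4))
print(p['d'][81,329],p['d'][60:180:10,330])
E
```

```text
[0.5124 0.3865 0.034 ] [0.5298 0.2984 0.034 ] 0.08976520787018732 101.1895916459012
[0.41422693 0.41456575 0.049     ] [0.58618783 0.45289843 0.049     ] 0.17618156517400907 12.566632930042896 102.9074500516259
seated [0.52031439 0.34267797 0.065     ]
[0.4928 0.3913 0.034 ]
[0.5302 0.3976 0.034 ]
[0.5105 0.4013 0.034 ]
[0.5164 0.3683 0.034 ]
0.33196348 [0.34155548 0.32985827 0.33282426 0.33582717 0.35880357 0.33583885
 0.30753788 0.31104398 0.37287566 0.34882367 0.36149493 0.36428875]
```

Request:
arm_command(
  steps=[
    [[0, 0, -2, -26, -5.5, 1, 0], [0, 0, -2, -26, -5.5, 1, 0], [0, 0, -2, -26, -5.5, 1, 0], [0, 0, -2, -40, -8, 1.5, 0], [0, 0, -2, -51.8, -10.9, 2, 0], [0, 0, -2, -51.8, -10.9, 2, 0], [0, 0, -2, -51.8, -10.9, 2, 0], [0, 0, -2, -51.8, -10.9, 2, 0]],
  ],
)

```text
clock: 1.95
tcp_pos: [0.5056, -0.1189, 0.2262]
ee_rot: [0.629, 0.777, 0.0, -0.0]
contact_force: [0.7, 0.2, -0.3]
opening: 1.003
```

```bash
python3 - <<'E'
from h import *
s=get_state();print(np.abs(s['qd']).max());go(.50,-.25,.22,12,s)
E
```

```text
0.9449988430767928
tcp [ 0.5056 -0.1189  0.2262] ang 11.98 q [-0.32  0.11  1.89  0.    1.15 -0.52] F [ 0.7  0.2 -0.3] open 1.003 t 1.95
turn [ 0.03 -0.03 -0.02] shift [-12.7   -3.27   0.61]
```

Request:
arm_command(
  steps=[
    [[0, 0, 0, -4, -1, 0.2, 0], [0, 0, 0, -8, -2, 0.4, 0], [0, 0, 0, -10.5, -2.8, 0.5, 0], [0, 0, 0, -10.5, -2.8, 0.5, 0], [0, 0, 0, -10.5, -2.8, 0.5, 0], [0, 0, 0, -10.5, -2.8, 0.5, 0], [0, 0, 0, -10.5, -2.8, 0.5, 0], [0, 0, 0, -10.5, -2.8, 0.5, 0]],
  ],
)

```text
clock: 2.75
tcp_pos: [0.5003, -0.2263, 0.2213]
ee_rot: [0.63, 0.777, 0.0, 0.0]
contact_force: [0.4, 0.2, 0.4]
opening: 0.997
```

```bash
python3 - <<'E'
from h import *
s=get_state();print(np.abs(s['qd']).max());go(.50,-.25,.22,12,s)
p=wristp(s);im,d=viewer.snapshot('wrist');np.savez('w2.npz',d=d,R=p['R'],t=p['t'],cx=p['cx'],cy=p['cy'],fovy=p['fovy'])
cv2.imwrite('pics/w2.png',im)
E
```

```text
0.007236435011033256
tcp [ 0.5003 -0.2263  0.2213] ang 11.94 q [-0.5   0.17  1.82  0.    1.15 -0.71] F [0.4 0.2 0.4] open 0.997 t 2.75
turn [ 0.01 -0.   -0.06] shift [-2.31 -0.52  0.13]
```

View pics/w2.png

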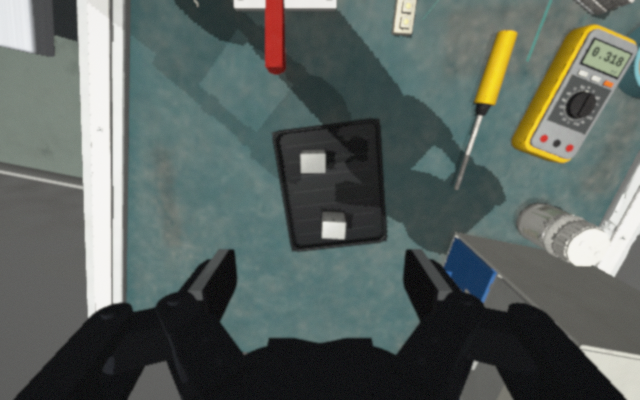

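```bash
python3 - <<'E'
import cv2
im=cv2.imread('pics/w2.png')
a=cv2.resize(im[140:250,285:385],None,fx=5,fy=5,interpolation=cv2.INTER_CUBIC);cv2.imwrite('pics/w2c.png',a)
E
```

```text
(no output)
```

View pics/w2c.png

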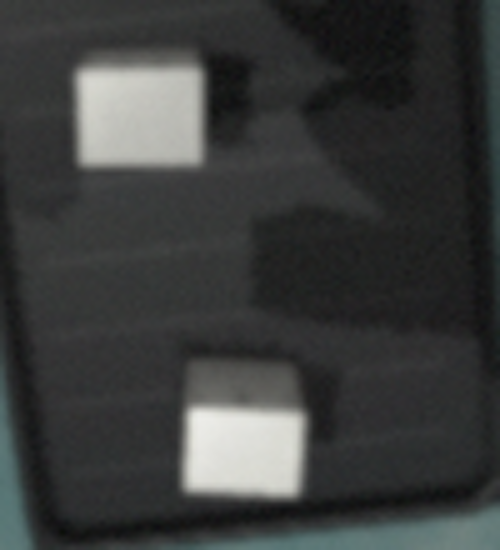

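```bash
python3 - <<'E'
from h import *
w=np.load('w2.npz');p={k:w[k] for k in w}
for n,q in(('A',[(76,67),(205,66),(205,166),(79,168)]),('B',[(187,407),(306,408),(301,497),(183,492)])):
    P=np.array([atz(p,285+(a+.5)/5-.5,140+(b+.5)/5-.5,.043) for a,b in q])
    l=[np.linalg.norm(P[i]-P[(i+1)%4])*1000 for i in range(4)]
    e=P[1]-P[0]+P[2]-P[3]; g=P[0]-P[3]+P[1]-P[2]
    print(n,P.mean(0).round(4),np.round(l,1),np.degrees(np.arctan2(e[1],e[0])).round(1),np.degrees(np.arctan2(g[1],g[0])).round(1)-90)
    c=P.mean(0);u,v=w2p(p,c);print('depth',p['d'][int(v),int(u)],(p['R']@c+p['t'])[2])
    go(c[0],c[1],.1,12)
E
```

```text
A [ 0.4884 -0.2104  0.043 ] [28.9 22.8 28.8 23.1] 12.6 12.299999999999997
depth 0.32361746 0.32395821060826013
tcp [ 0.5003 -0.2266  0.2213] ang 11.92 q [-0.5   0.17  1.82  0.    1.15 -0.71] F [ 0.1 -0.7  0.1] open 1.002 t 2.8
turn [ 0.01 -0.   -0.08] shift [ 1.83 -0.83 12.13]
B [ 0.5293 -0.2856  0.043 ] [28.7 23.5 29.1 22.4] 10.3 10.0
depth 0.3472966 0.3482293505699693
tcp [ 0.5003 -0.2266  0.2213] ang 11.92 q [-0.5   0.17  1.82  0.    1.15 -0.71] F [ 0.1 -0.7  0.1] open 1.002 t 2.8
turn [ 0.01 -0.   -0.08] shift [-6.37  1.61 12.13]
```

```bash
python3 - <<'E'
from h import *
w=np.load('w2.npz');p={k:w[k] for k in w};d=p['d']
k=f(p);v,u=np.mgrid[:400,:640];c=np.stack([(u-p['cx'])/k*d,(v-p['cy'])/k*d,d],-1)
W=(c-p['t'])@p['R']
im=cv2.imread('pics/w2.png').astype(int)
m=(im[...,2]>120)&(im[...,1]<70)&(v<90)&(u>250)&(u<300)&(d>0)
q=W[m];print(len(q),np.percentile(q,[1,50,99],axis=0).round(3))
for v0 in range(0,75,10):
    r=m[v0:v0+10];print(v0,W[v0:v0+10][r].mean(0).round(3))
E
```

```text
1189 [[ 0.426 -0.128  0.097]
 [ 0.436 -0.103  0.106]
 [ 0.446 -0.077  0.113]]
0 [ 0.432 -0.081  0.099]
10 [ 0.433 -0.089  0.101]
20 [ 0.434 -0.096  0.103]
30 [ 0.436 -0.103  0.106]
40 [ 0.437 -0.111  0.108]
50 [ 0.439 -0.118  0.11 ]
60 [ 0.44  -0.125  0.112]
70 [nan nan nan]<stdin>:9: RuntimeWarning: Mean of empty slice.
  ret = um.true_divide(
```

Request:
arm_command(
  steps=[
    [[0, 0, -0.5, 1.8, -0.8, 3, 0], [0, 0, -0.5, 1.8, -0.8, 7, 0], [0, 0, -0.5, 1.8, -0.8, 11, 0], [0, 0, -0.5, 1.8, -0.8, 13.5, 0], [0, 0, -0.5, 1.8, -0.8, 15, 0], [0, 0, -0.5, 1.8, -0.8, 15, 0], [0, 0, -0.5, 1.8, -0.8, 15, 0], [0, 0, -0.5, 1.8, -0.8, 15, 0]],
  ],
)

```text
clock: 3.6
tcp_pos: [0.4902, -0.2124, 0.0731]
ee_rot: [0.627, 0.779, 0.0, 0.002]
contact_force: [0.7, 0.3, -0.4]
opening: 1.002
```

```bash
python3 - <<'E'
from h import *
s=get_state();print(np.abs(s['qd']).max());go(.4884,-.2104,.015,12.5,s)
p=wristp(s);im,d=viewer.snapshot('wrist');cv2.imwrite('pics/w3.png',im)
E
```

```text
0.0051124612633946225
tcp [ 0.4902 -0.2124  0.0731] ang 12.33 q [-0.49  0.34  1.95 -0.    0.84 -0.71] F [ 0.7  0.3 -0.4] open 1.002 t 3.6
turn [ 0.16  0.14 -0.17] shift [ 0.25 -0.15  5.81]
```

View pics/w3.png

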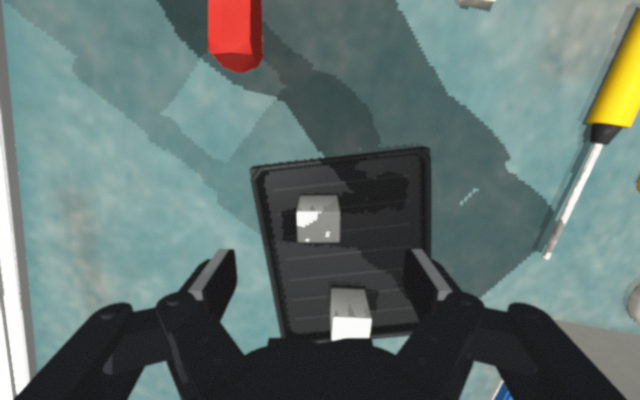

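```bash
python3 - <<'E'
from h import *
s=get_state();go(.4884,-.2104,.015,12.5,s)
p=wristp(s)
print(w2p(p,[.4884,-.2104,.043]))
im=cv2.imread('pics/w3.png')
cv2.imwrite('pics/w3c.png',cv2.resize(im[180:350,270:400],None,fx=4,fy=4 and 3.5,interpolation=cv2.INTER_CUBIC))
E
```

```text
tcp [ 0.4902 -0.2124  0.0731] ang 12.33 q [-0.49  0.34  1.95  0.    0.84 -0.71] F [-0.1 -0.9  0.3] open 1.004 t 3.65
turn [ 0.17  0.14 -0.17] shift [ 0.25 -0.15  5.81]
(np.float64(318.74968275316996), np.float64(227.12457136686714))
```

View pics/w3c.png

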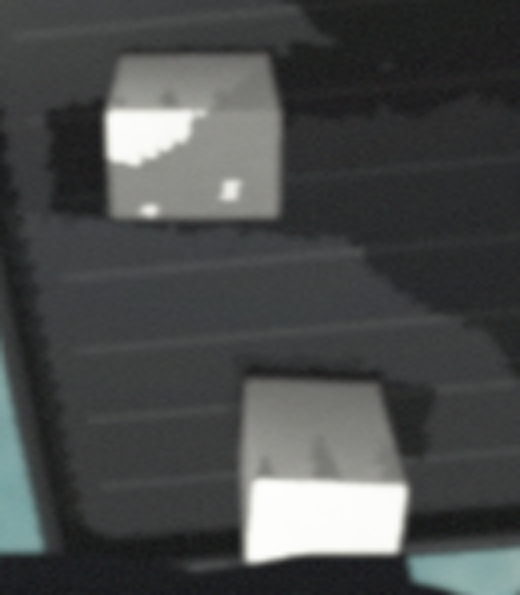

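Request:
arm_command(
  steps=[
    [[0.2, 0.1, -0.2, 0.2, -0.1, 1, 0], [0.2, 0.1, -0.2, 0.25, -0.15, 2.5, 0], [0.2, 0.1, -0.2, 0.25, -0.15, 4, 0], [0.2, 0.1, -0.2, 0.25, -0.15, 5, 0], [0.2, 0.1, -0.2, 0.25, -0.15, 5.8, 0], [0.2, 0.1, -0.2, 0.25, -0.15, 5.8, 0], [0.2, 0.1, -0.2, 0.25, -0.15, 5.8, 0], [0.2, 0.1, -0.2, 0.25, -0.15, 5.8, 0]],
  ],
)

```text
clock: 4.45
tcp_pos: [0.4871, -0.2098, 0.0137]
ee_rot: [0.626, 0.78, -0.001, -0.001]
contact_force: [0.1, -0.4, -0.2]
opening: 1.001
```

```bash
python3 - <<'E'
from h import *
s=get_state();print(np.abs(s['qd']).max());go(.4884,-.2104,.015,12.5,s)
p=wristp(s);im,d=viewer.snapshot('wrist');cv2.imwrite('pics/w4.png',im)
print(w2p(p,[.4884,-.2104,.043]))
E
```

```text
0.005991425714744645
tcp [ 0.4871 -0.2098  0.0137] ang 12.53 q [-0.49  0.45  1.97 -0.    0.73 -0.71] F [ 0.1 -0.4 -0.2] open 1.001 t 4.45
turn [-0.15 -0.06  0.03] shift [-0.09  0.11 -0.13]
(np.float64(323.6904661267808), np.float64(284.4770499136069))
```

View pics/w4.png

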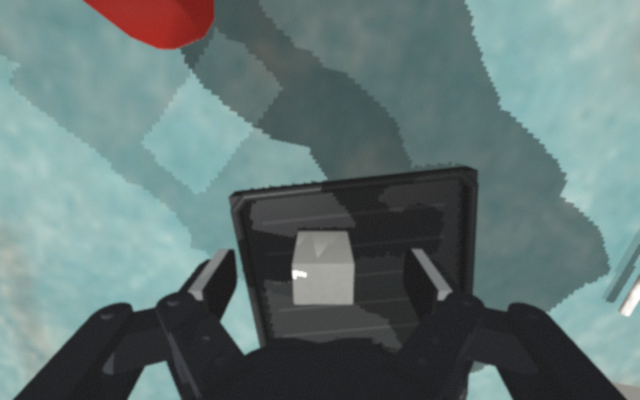

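Request:
arm_command(
  steps=[
    [[-0.1, 0, 0, -0.1, 0.1, -0.1, 0], [-0.1, 0, 0, -0.1, 0.1, -0.1, 100], [-0.1, 0, 0, -0.1, 0.1, -0.1, 200], [-0.1, 0, 0, -0.1, 0.1, -0.1, 255], [-0.1, 0, 0, -0.1, 0.1, -0.1, 255], [-0.1, 0, 0, -0.1, 0.1, -0.1, 255], [-0.1, 0, 0, -0.1, 0.1, -0.1, 255], [-0.1, 0, 0, -0.1, 0.1, -0.1, 255]],
  ],
)

```text
clock: 5.3
tcp_pos: [0.488, -0.2104, 0.0144]
ee_rot: [0.626, 0.78, -0.0, -0.001]
contact_force: [0.1, 0.2, 2.0]
opening: 0.333
```

```bash
python3 - <<'E'
from h import *
s=get_state();print(np.abs(s['qd']).max());go(.4884,-.2104,.015,12.5,s)
p=wristp(s);im,d=viewer.snapshot('wrist');cv2.imwrite('pics/w5.png',im)
E
```

```text
0.001908497115517234
tcp [ 0.488  -0.2104  0.0144] ang 12.53 q [-0.49  0.45  1.97  0.    0.73 -0.71] F [0.1 0.2 2. ] open 0.333 t 5.3
turn [-0.07 -0.07  0.03] shift [-0.01  0.04 -0.06]
```

View pics/w5.png

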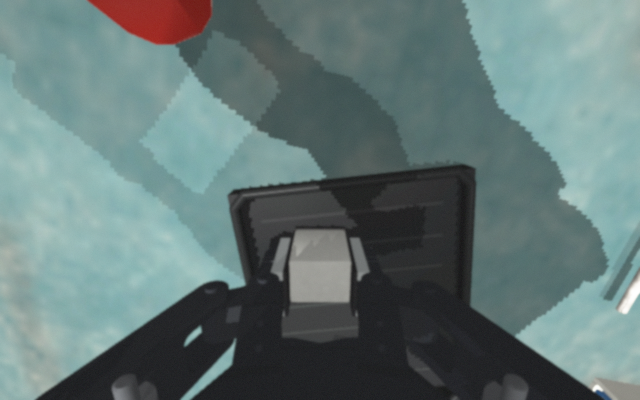

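Request:
arm_command(
  steps=[
    [[0, 0, 0, 0, 0, -1.5, 255], [0, 0, 0, 0, 0, -4, 255], [0, 0, 0, 0, 0, -7.5, 255], [0, 0, 0, 0, 0, -11, 255], [0, 0, 0, 0, 0, -14.5, 255], [0, 0, 0, 0, 0, -17.5, 255], [0, 0, 0, 0, 0, -19.5, 255], [0, 0, 0, 0, 0, -20.5, 255]],
  ],
)

```text
clock: 6.15
tcp_pos: [0.4891, -0.211, 0.2224]
ee_rot: [0.626, 0.78, 0.0, 0.001]
contact_force: [0.5, 0.2, -0.2]
opening: 0.333
```

```bash
python3 - <<'E'
from h import *
s=get_state();print(np.abs(s['qd']).max());go(.5124,.3,.22,12.3,s)
p=wristp(s);im,d=viewer.snapshot('wrist');cv2.imwrite('pics/w6.png',im)
E
```

```text
0.18564879737871648
tcp [ 0.4891 -0.211   0.2224] ang 12.53 q [-0.49  0.14  1.86  0.    1.14 -0.71] F [ 0.5  0.2 -0.2] open 0.333 t 6.15
turn [0.09 0.06 0.23] shift [49.37 13.36  0.21]
```

View pics/w6.png

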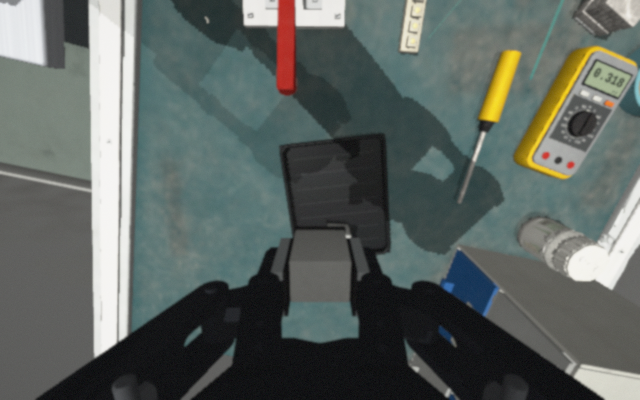

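Request:
arm_command(
  steps=[
    [[0, 0, 0.2, 3, 0.8, 0, 255], [0, 0, 0.2, 7, 1.9, 0, 255], [0, 0, 0.2, 11.5, 3.2, 0, 255], [0, 0, 0.2, 16, 4.4, 0, 255], [0, 0, 0.2, 20.5, 5.6, 0, 255], [0, 0, 0.2, 25, 6.9, 0, 255], [0, 0, 0.2, 29.5, 8.1, 0, 255], [0, 0, 0.2, 34, 9.4, 0, 255]],
  ],
)

```text
clock: 7.0
tcp_pos: [0.5047, 0.1434, 0.2183]
ee_rot: [0.627, 0.779, -0.001, -0.002]
contact_force: [1.0, 0.2, -0.6]
opening: 0.33
```

```bash
python3 - <<'E'
from h import *
go(.517,.335,.2,12.3)
E
```

```text
tcp [0.5047 0.1434 0.2183] ang 12.33 q [ 0.19  0.13  1.88  0.    1.14 -0.02] F [ 1.   0.2 -0.6] open 0.33 t 7.0
turn [-0.26 -0.09  0.03] shift [18.45  5.3   1.83]
```

Request:
arm_command(
  steps=[
    [[-0.1, 0, 0, 4, 1.1, 0.4, 255], [-0.1, 0, 0, 8, 2.3, 0.8, 255], [-0.1, 0, 0, 12, 3.5, 1.2, 255], [-0.1, 0, 0, 15, 4.5, 1.6, 255], [-0.1, 0, 0, 17.5, 5, 1.8, 255], [-0.1, 0, 0, 17.5, 5, 1.8, 255], [-0.1, 0, 0, 17.5, 5, 1.8, 255], [-0.1, 0, 0, 17.5, 5, 1.8, 255]],
  ],
)

```text
clock: 7.8
tcp_pos: [0.5171, 0.3223, 0.201]
ee_rot: [0.627, 0.779, -0.001, -0.001]
contact_force: [-0.8, 0.2, 0.1]
opening: 0.33
```

```bash
cat >> h.py <<'E'
def snap(n,crop=None,sc=3):
    s=get_state();print('qd',np.abs(s['qd']).max());p=wristp(s);im,d=viewer.snapshot('wrist')
    np.savez(n+'.npz',d=d,im=im,R=p['R'],t=p['t'],cx=p['cx'],cy=p['cy'],fovy=p['fovy'])
    cv2.imwrite(f'pics/{n}.png',im)
    if crop:
        a,b,c,e=crop;cv2.imwrite(f'pics/{n}c.png',cv2.resize(im[c:e,a:b],None,fx=sc,fy=sc,interpolation=cv2.INTER_CUBIC))
    return s
def ld(n):
    w=np.load(n+'.npz');return {k:w[k] for k in w}
E
python3 - <<'E'
from h import *
s=snap('w7');go(.5124,.3865,.1,12.3,s)
E
```

```text
qd 0.010500961428893065
tcp [0.5171 0.3223 0.201 ] ang 12.3 q [0.49 0.31 1.7  0.   1.14 0.27] F [-0.8  0.2  0.1] open 0.33 t 7.8
turn [-0.11 -0.04 -0.  ] shift [ 6.37  0.93 10.1 ]
```

View pics/w7.png

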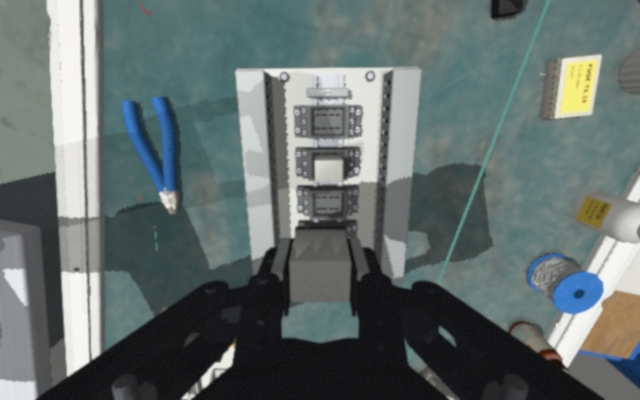

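```bash
python3 - <<'E'
from h import *
im=ld('w7')['im'];cv2.imwrite('pics/w7c.png',cv2.resize(im[90:230,285:375],None,fx=6,fy=4.28,interpolation=cv2.INTER_CUBIC))
E
```

```text
(no output)
```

View pics/w7c.png

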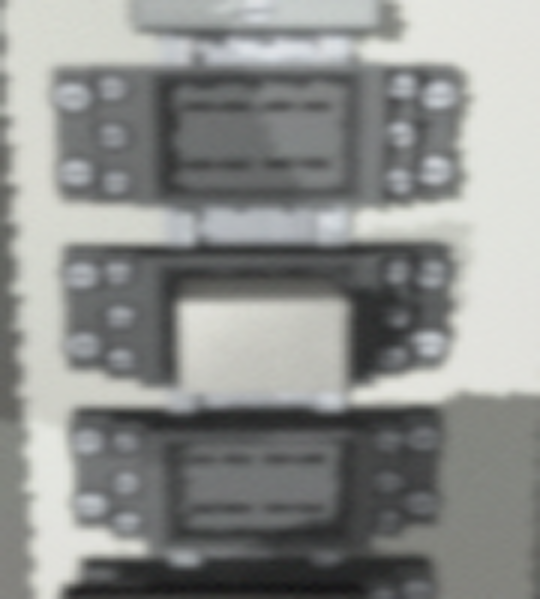

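```bash
python3 - <<'E'
from h import *
p=ld('w7')
P=lambda a,b,z: atz(p,285+(a+.5)/6-.5,90+(b+.5)/4.28-.5,z)
A=P(258.5,134,.034);B=P(260.5,487,.034);S=P(264,344,.065)
print(A,B,S,np.linalg.norm(A-B),np.degrees(np.arctan2(*(A-B)[1::-1])),(A+B)/2)
for q in((160,134),(357,134),(258,66),(258,203),(258,75),(258,193)):print(q,P(*q,.034))
# duct/plate corners
Q=lambda u,v,z:atz(p,u,v,z)
a=Q(237,70,.049);b=Q(420,67,.049);print(a,b,np.linalg.norm(a-b),np.degrees(np.arctan2(*(b-a)[1::-1])))
a=Q(404,275,.049);b=Q(420,67,.049);print(np.linalg.norm(a-b),np.degrees(np.arctan2(*(b-a)[1::-1])))
E
```

```text
[0.51051155 0.38698911 0.034     ] [0.5308887 0.2984616 0.034    ] [0.52072932 0.34230353 0.065     ] 0.09084243376338047 102.96249012070163 [0.52070012 0.34272535 0.034     ]
(160, 134) [0.4937214  0.38334265 0.034     ]
(357, 134) [0.52729896 0.39063497 0.034     ]
(258, 66) [0.5069457  0.40239296 0.034     ]
(258, 203) [0.51407263 0.37081415 0.034     ]
(258, 75) [0.50740013 0.40037942 0.034     ]
(258, 193) [0.51353682 0.37318827 0.034     ]
[0.4157425  0.41467781 0.049     ] [0.58442595 0.45393688 0.049     ] 0.173191745187078 13.10167597992107
0.22425984242201993 103.371869887375
```

```bash
python3 - <<'E'
from h import *
go(.5104,.3874,.11,12.9)
E
```

```text
tcp [0.5173 0.3221 0.2013] ang 12.27 q [0.48 0.31 1.7  0.   1.14 0.27] F [ 0.1  0.2 -0.4] open 0.329 t 7.85
turn [-0.07 -0.06 -0.63] shift [6.52 0.72 9.14]
```

Request:
arm_command(
  steps=[
    [[-0.1, 0, -0.6, 2, 0.2, 0.5, 255], [-0.1, 0, -0.6, 4.5, 0.5, 2, 255], [-0.1, 0, -0.6, 6.5, 0.7, 4.5, 255], [-0.1, 0, -0.6, 6.5, 0.7, 7, 255], [-0.1, 0, -0.6, 6.5, 0.7, 9.1, 255], [-0.1, 0, -0.6, 6.5, 0.7, 9.1, 255], [-0.1, 0, -0.6, 6.5, 0.7, 9.1, 255], [-0.1, 0, -0.6, 6.5, 0.7, 9.1, 255]],
  ],
)

```text
clock: 8.65
tcp_pos: [0.512, 0.3887, 0.1128]
ee_rot: [0.623, 0.782, 0.003, 0.0]
contact_force: [-0.6, -0.1, -0.5]
opening: 0.329
```

```bash
python3 - <<'E'
from h import *
s=snap('w8',(260,400,165,315),4);go(.5104,.3874,.11,12.9,s)
E
```

```text
qd 0.006948667318040143
tcp [0.512  0.3887 0.1128] ang 12.87 q [0.58 0.47 1.68 0.   1.   0.36] F [-0.6 -0.1 -0.5] open 0.329 t 8.65
turn [ 0.26 -0.16 -0.03] shift [-0.09 -0.18  0.28]
```

View pics/w8c.png

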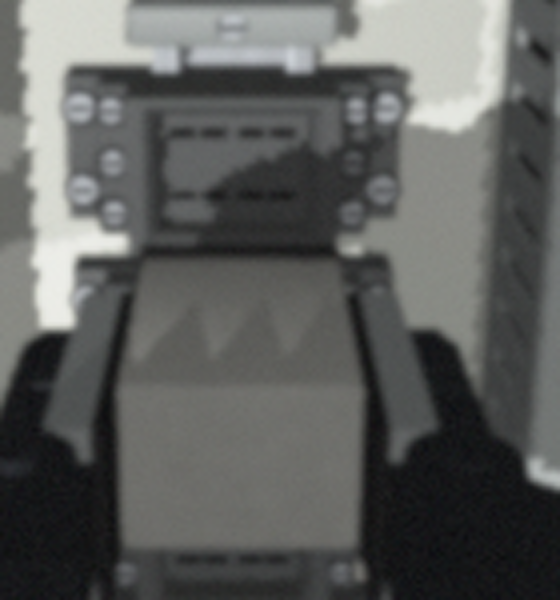

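```bash
cat >> h.py <<'E'
def overlay(n,out,cx,cy,ang,crop,sc,relay=None,gain=1.0):
    """relay: (tx,ty,tzbottom,yaw) in tool frame mm of held relay underside"""
    p=ld(n);a,b,c,e=crop;im=cv2.resize(p['im'][c:e,a:b],None,fx=sc,fy=sc,interpolation=cv2.INTER_CUBIC)
    im=np.clip(im*gain,0,255).astype(np.uint8)
    A=np.radians(ang);ux=np.array([np.cos(A),np.sin(A),0]);uy=np.array([-np.sin(A),np.cos(A),0])
    def poly(P,col):
        q=[w2p(p,x) for x in P];q=np.array([((u-a+.5)*sc-.5,(v-c+.5)*sc-.5) for u,v in q])
        cv2.polylines(im,[np.round(q*8).astype(np.int32)],True,col,1,cv2.LINE_AA,3)
    def rect(hx,hy,z): return [np.array([cx,cy,z])+i*hx*ux+j*hy*uy for i,j in((1,1),(-1,1),(-1,-1),(1,-1))]
    poly(rect(.018,.015,.034),(0,255,0));poly(rect(.016,.013,.025),(0,255,255));poly(rect(.037,.017,.014),(255,0,255))
    if relay:
        R=p['R'];t=p['t'];T=np.array(viewer.camera_params('wrist')['tool_from_camera'])
        M=np.linalg.inv(np.block([[R,t[:,None]],[np.zeros((1,3)),np.ones((1,1))]]))@np.linalg.inv(T) # world from tool
        tx,ty,tz,yw=relay;yw=np.radians(yw);ca,sa=np.cos(yw),np.sin(yw)
        for z in(tz,tz-40):
            P=[]
            for i,j in((1,1),(-1,1),(-1,-1),(1,-1)):
                x,y=i*11.5,j*14.5;P.append((M@np.array([(tx+ca*x-sa*y)/1e3,(ty+sa*x+ca*y)/1e3,z/1e3,1]))[:3])
            poly(P,(0,0,255))
    cv2.imwrite('pics/'+out+'.png',im)
E
python3 - <<'E'
from h import *
overlay('w8','o8',.5104,.3874,12.9,(260,400,165,315),4,(0,0,11.4,0),1.3)
E
```

```text
(no output)
```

View pics/o8.png

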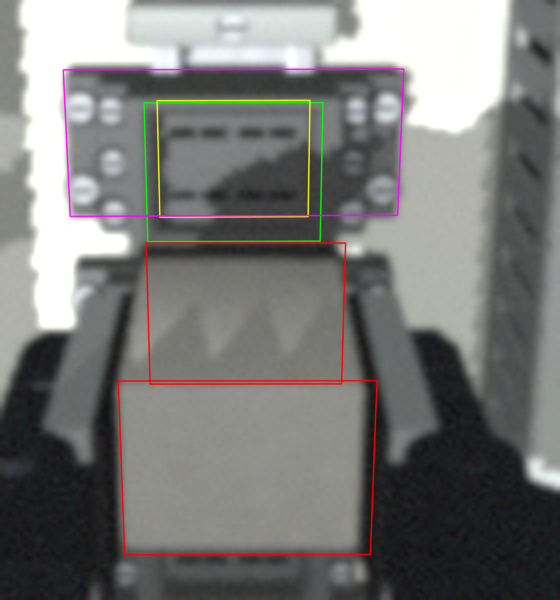

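```bash
python3 - <<'E'
from h import *
go(.5116,.3872,.055,12.9)
E
```

```text
tcp [0.5121 0.3889 0.1131] ang 12.88 q [0.58 0.46 1.68 0.   1.   0.36] F [ 0.4  0.4 -0.7] open 0.331 t 8.7
turn [ 0.29 -0.17 -0.02] shift [-0.17 -0.11  5.81]
```

Request:
arm_command(
  steps=[
    [[0.3, -0.2, 0, -0.15, -0.1, 1, 255], [0.3, -0.2, 0, -0.15, -0.1, 2.5, 255], [0.3, -0.2, 0, -0.15, -0.1, 4, 255], [0.3, -0.2, 0, -0.15, -0.1, 5, 255], [0.3, -0.2, 0, -0.15, -0.1, 5.8, 255], [0.3, -0.2, 0, -0.15, -0.1, 5.8, 255], [0.3, -0.2, 0, -0.15, -0.1, 5.8, 255], [0.3, -0.2, 0, -0.15, -0.1, 5.8, 255]],
  ],
)

```text
clock: 9.5
tcp_pos: [0.5106, 0.3874, 0.0536]
ee_rot: [0.623, 0.782, -0.001, -0.0]
contact_force: [-0.1, 0.2, 0.6]
opening: 0.328
```

```bash
python3 - <<'E'
from h import *
s=snap('w9');go(.5116,.3872,.036,12.9,s)
overlay('w9','o9',.5109,.3870,12.9,(260,400,165,315),4,(0,-.75,11.4,0),1.3)
E
```

```text
qd 0.008350341888267528
tcp [0.5106 0.3874 0.0536] ang 12.93 q [ 0.58  0.55  1.69 -0.    0.9   0.36] F [-0.1  0.2  0.6] open 0.328 t 9.5
turn [-0.13  0.07  0.03] shift [-0.04  0.1   1.76]
```

View pics/o9.png

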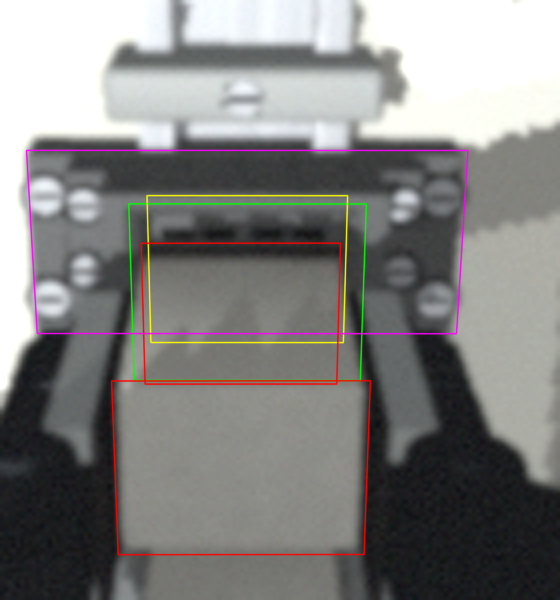

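Request:
arm_command(
  steps=[
    [[-0.1, 0.1, 0, -0.05, 0.1, 0.2, 255], [-0.1, 0.1, 0, -0.05, 0.1, 0.5, 255], [-0.1, 0.1, 0, -0.05, 0.1, 0.8, 255], [-0.1, 0.1, 0, -0.05, 0.1, 1.1, 255], [-0.1, 0.1, 0, -0.05, 0.1, 1.4, 255], [-0.1, 0.1, 0, -0.05, 0.1, 1.6, 255], [-0.1, 0.1, 0, -0.05, 0.1, 1.7, 255], [-0.1, 0.1, 0, -0.05, 0.1, 1.7, 255]],
  ],
)

```text
clock: 10.35
tcp_pos: [0.5109, 0.3866, 0.0365]
ee_rot: [0.623, 0.782, -0.001, -0.001]
contact_force: [-2.2, -2.2, 3.8]
opening: 0.329
```

```bash
python3 - <<'E'
from h import *
s=snap('w10');go(.5116,.3872,.036,12.9,s)
overlay('w10','o10',.5109,.3870,12.9,(260,400,165,315),4,(0,-.75,11.4,0),1.3)
E
```

```text
qd 0.004151065068117176
tcp [0.5109 0.3866 0.0365] ang 12.93 q [0.58 0.57 1.7  0.   0.88 0.35] F [-2.2 -2.2  3.8] open 0.329 t 10.35
turn [-0.14  0.02  0.03] shift [0.04 0.08 0.05]
```

View pics/o10.png

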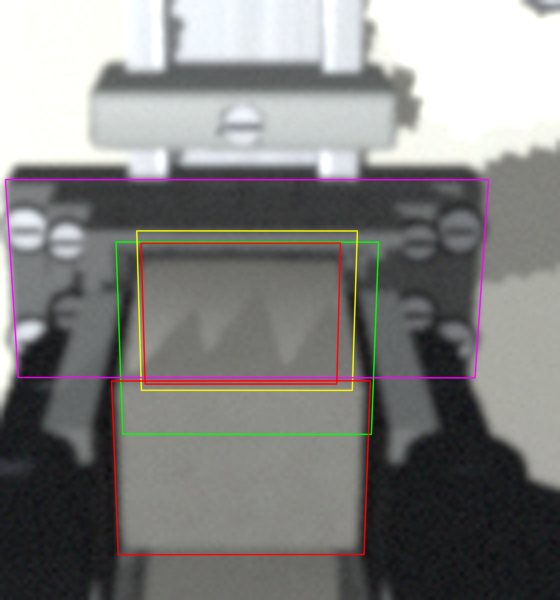

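Request:
arm_command(
  steps=[
    [[0, 0, 0, -0.02, -0.05, 0, 255], [0, 0, 0, -0.02, -0.05, 0.05, 255], [0, 0, 0, -0.02, -0.05, 0.1, 255], [0, 0, 0, -0.02, -0.05, 0.15, 255], [0, 0, 0, -0.02, -0.05, 0.2, 255], [0, 0, 0, -0.02, -0.05, 0.2, 255], [0, 0, 0, -0.02, -0.05, 0.2, 255], [0, 0, 0, -0.02, -0.05, 0.2, 255]],
  ],
)

```text
clock: 11.2
tcp_pos: [0.5108, 0.3866, 0.0364]
ee_rot: [0.623, 0.782, -0.001, -0.001]
contact_force: [-4.1, -3.5, 14.1]
opening: 0.326
```

```bash
python3 - <<'E'
from h import *
s=get_state();go(.5116,.3872,.036,12.9,s)
print(s['torque'],s['effort'])
E
```

```text
tcp [0.5108 0.3866 0.0364] ang 12.93 q [0.58 0.57 1.7  0.   0.87 0.35] F [-4.1 -3.5 14.1] open 0.326 t 11.2
turn [-0.1   0.    0.03] shift [0.04 0.09 0.04]
[-0.53316036  0.78145469  0.03519732] [-6.59623859e-02 -3.92428851e+01 -2.05939758e+01  3.70377791e-02
 -1.78347118e+00 -3.09779229e-03]
```

Request:
arm_command(
  steps=[
    [[0, 0, 0, 0.0, 0, -0.1, 255], [0, 0, 0, 0.0, 0, -0.15, 255], [0, 0, 0, 0.0, 0, -0.15, 160], [0, 0, 0, 0.0, 0, -0.15, 140], [0, 0, 0, 0.0, 0, -0.15, 120], [0, 0, 0, 0.0, 0, -0.15, 110], [0, 0, 0, 0.0, 0, -0.15, 110], [0, 0, 0, 0.0, 0, -0.15, 110]],
  ],
)

```text
clock: 12.0
tcp_pos: [0.5105, 0.3864, 0.0353]
ee_rot: [0.623, 0.782, -0.001, -0.001]
contact_force: [-0.6, -0.2, -0.5]
opening: 0.571
```

```bash
python3 - <<'E'
from h import *
s=snap('w11');go(.5116,.3872,.036,12.9,s)
overlay('w11','o11',.5109,.3870,12.9,(260,400,165,315),4,(0,-.75,11.4,0),1.3)
E
```

```text
qd 0.0026673953817509025
tcp [0.5105 0.3864 0.0353] ang 12.93 q [0.58 0.57 1.7  0.   0.87 0.35] F [-0.6 -0.2 -0.5] open 0.571 t 12.0
turn [-0.11  0.    0.03] shift [ 0.05  0.12 -0.07]
```

View pics/o11.png

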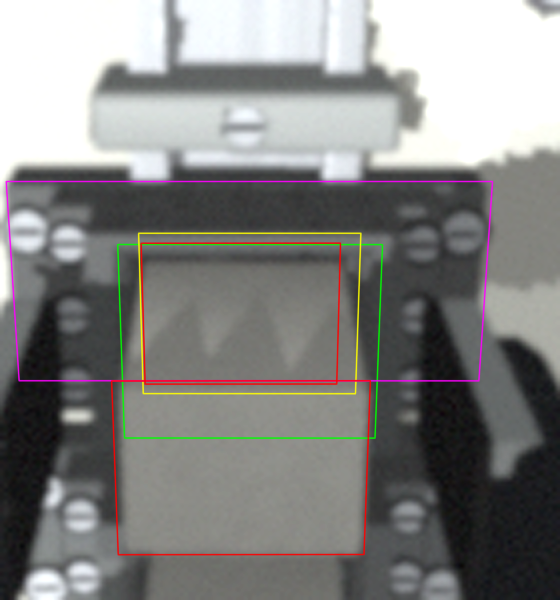

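Request:
arm_command(
  steps=[
    [[0, 0, 0, 0, 0, -0.8, 110], [0, 0, 0, 0, 0, -2, 110], [0, 0, 0, 0, 0, -4, 110], [0, 0, 0, 0, 0, -7, 100], [0, 0, 0, -2, 0, -11, 50], [0, 0, 0, -5, 0, -14, 0], [0, 0, 0, -8, 0, -17, 0], [0, 0, 0, -8, 0, -17, 0]],
  ],
)

```text
clock: 12.85
tcp_pos: [0.5332, 0.3073, 0.2129]
ee_rot: [0.624, 0.781, 0.004, 0.003]
contact_force: [0.4, 0.6, 0.6]
opening: 0.998
```

```bash
python3 - <<'E'
from h import *
viewer.snapshot('top');viewer.snapshot('top')
s=snap('w12',(285,375,60,260),3);go(.5293,-.2856,.22,10.2,s)
E
```

```text
qd 0.04171267990297176
tcp [0.5297 0.3086 0.2077] ang 12.83 q [0.46 0.31 1.69 0.   1.15 0.23] F [-1.  -0.3 -1. ] open 1.002 t 12.95
turn [ 0.1  -0.09  2.63] shift [-57.92 -13.24  -1.34]
```

View pics/w12.png

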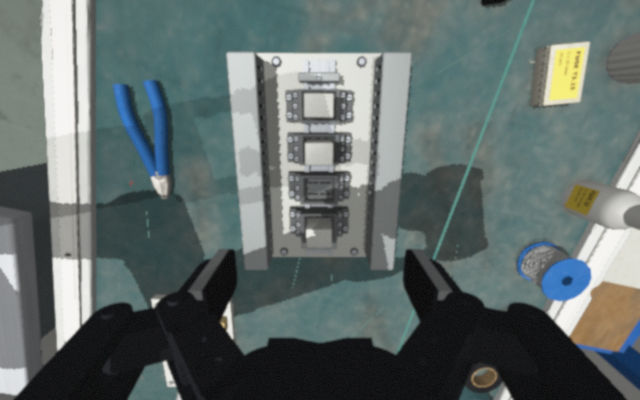

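View pics/w12c.png

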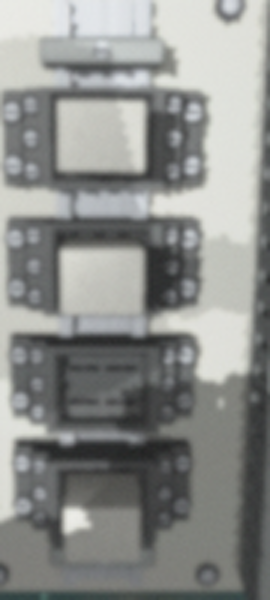

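```bash
python3 - <<'E'
from h import *
p=ld('w12');k=f(p)
def D(u,v):
    d=np.median(p['d'][v-3:v+4,u-3:u+4]);c=np.array([(u-p['cx'])/k*d,(v-p['cy'])/k*d,d]);return (c-p['t'])@p['R']
for q in((319,104),(319,153),(319,232)):print(q,D(*q))
P=lambda a,b,z: atz(p,285+(a+.5)/3-.5,60+(b+.5)/3-.5,z)
quad=[(55,99),(143,97),(148,174),(58,173)]
Q=np.array([P(a,b,.065) for a,b in quad]);print('E1 top',Q.mean(0),[np.linalg.norm(Q[i]-Q[(i+1)%4]).round(4) for i in range(4)])
print('S',P(102,282,.065),'E2',P(105,388,.034))
overlay('w12','o12',.5309,.2978,12.9,(270,370,140,265),5,None,1.3)
E
```

```text
(319, 104) [0.51070279 0.38744169 0.06544058]
(319, 153) [0.52091636 0.34228942 0.06555511]
(319, 232) [0.53974983 0.25903016 0.06542654]
E1 top [0.5103049  0.38636884 0.065     ] [np.float64(0.0275), np.float64(0.0233), np.float64(0.0288), np.float64(0.0223)]
S [0.520756   0.34149188 0.065     ] E2 [0.53174528 0.29788946 0.034     ]
```

View pics/o12.png

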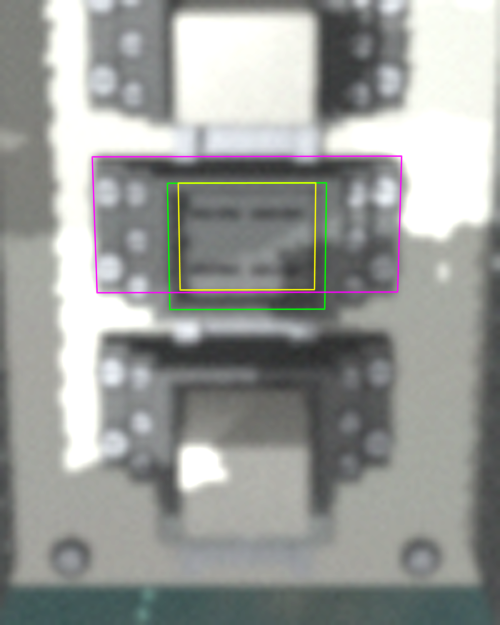

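Request:
arm_command(
  steps=[
    [[0, 0, 2.6, -5, -1.2, -0.5, 0], [0, 0, 2.6, -10, -2.4, -1, 0], [0, 0, 2.6, -15, -3.5, -1, 0], [0, 0, 2.6, -20, -4.7, -1, 0], [0, 0, 2.6, -25, -5.8, -1, 0], [0, 0, 2.6, -30, -7, -1, 0], [0, 0, 2.6, -35, -8, -1, 0], [0, 0, 2.6, -39, -9, -1, 0]],
  ],
)

```text
clock: 13.8
tcp_pos: [0.5273, -0.0914, 0.2138]
ee_rot: [0.64, 0.768, -0.001, -0.002]
contact_force: [1.1, 0.9, 0.6]
opening: 0.998
```

```bash
python3 - <<'E'
from h import *
go(.5293,-.2856,.1,10.2)
E
```

```text
tcp [ 0.5273 -0.0914  0.2138] ang 10.42 q [-0.25  0.16  1.86 -0.    1.13 -0.43] F [1.1 0.9 0.6] open 0.998 t 13.8
turn [-0.25 -0.1   0.22] shift [-19.15  -3.27  11.36]
```

Request:
arm_command(
  steps=[
    [[-0.2, 0, 0.2, -4.5, -0.8, 0, 0], [-0.2, 0, 0.2, -9, -1.5, 0, 0], [-0.2, 0, 0.2, -13.5, -2.3, 1.5, 0], [-0.2, 0, 0.2, -17, -2.9, 4, 0], [-0.2, 0, 0.2, -18.3, -3.1, 7.5, 0], [-0.2, 0, 0.2, -18.3, -3.1, 10.3, 0], [-0.2, 0, 0.2, -18.3, -3.1, 11.3, 0], [-0.2, 0, 0.2, -18.3, -3.1, 11.3, 0]],
  ],
)

```text
clock: 14.6
tcp_pos: [0.5285, -0.2743, 0.0993]
ee_rot: [0.642, 0.767, 0.0, -0.003]
contact_force: [0.2, 0.8, 0.5]
opening: 1.003
```

```bash
python3 - <<'E'
from h import *
viewer.snapshot('top')
s=snap('w13');go(.5293,-.2856,.0148,10.2,s);print(w2p(wristp(s),[.5293,-.2856,.043]))
im=ld('w13')['im'];cv2.imwrite('pics/w13c.png',cv2.resize(im[150:290,260:400],None,fx=4,fy=4,interpolation=cv2.INTER_CUBIC))
E
```

```text
qd 0.03922084728940109
tcp [ 0.53   -0.2752  0.1014] ang 10.2 q [-0.55  0.41  1.79  0.    0.95 -0.73] F [ 0.3 -0.4  0.2] open 1.003 t 14.65
turn [-0.02 -0.12  0.  ] shift [-1.03 -0.26  8.66]
(np.float64(317.3156749603015), np.float64(227.93905773878873))
```

View pics/w13c.png

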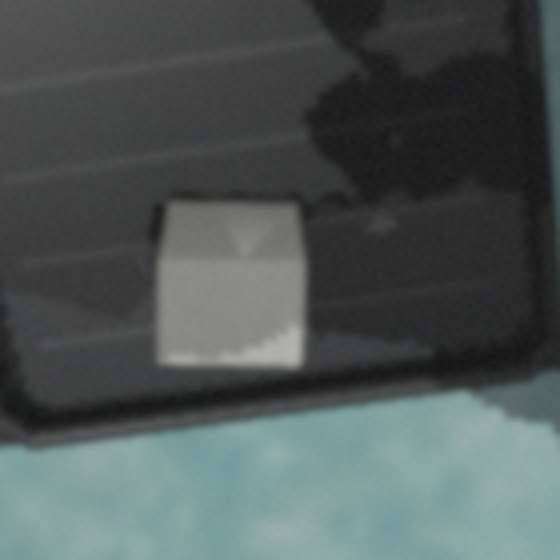

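Request:
arm_command(
  steps=[
    [[0, -0.1, 0, -0.6, -0.2, 1, 0], [0, -0.1, 0, -1, -0.25, 2.5, 0], [0, -0.1, 0, -1, -0.25, 4, 0], [0, -0.1, 0, -1, -0.25, 5.5, 0], [0, -0.1, 0, -1, -0.25, 7, 0], [0, -0.1, 0, -1, -0.25, 8, 0], [0, -0.1, 0, -1, -0.25, 8.4, 0], [0, -0.1, 0, -1, -0.25, 8.4, 0]],
  ],
)

```text
clock: 15.5
tcp_pos: [0.5293, -0.2865, 0.0176]
ee_rot: [0.642, 0.767, -0.0, 0.0]
contact_force: [0.7, -0.4, -0.4]
opening: 1.002
```

```bash
python3 - <<'E'
from h import *
s=snap('w14');go(.5293,-.2856,.0148,10.2,s);print(w2p(wristp(s),[.5293,-.2856,.043]))
E
```

```text
qd 0.02176247585413998
tcp [ 0.5293 -0.2865  0.0176] ang 10.13 q [-0.57  0.54  1.8  -0.    0.8  -0.74] F [ 0.7 -0.4 -0.4] open 1.002 t 15.5
turn [ 0.03  0.04 -0.07] shift [0.09 0.01 0.28]
(np.float64(321.65946791745966), np.float64(276.3621737738739))
```

View pics/w14.png

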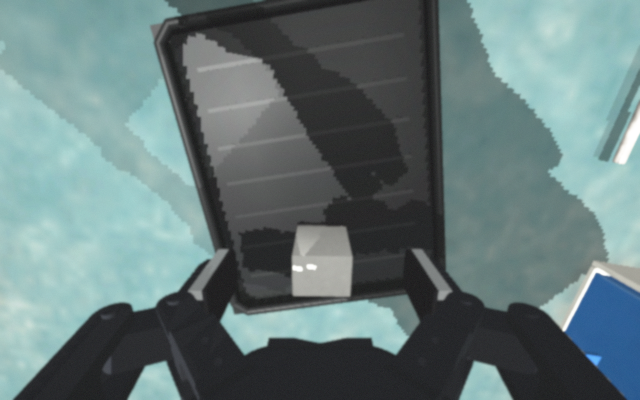

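Request:
arm_command(
  steps=[
    [[0, 0, 0, 0.1, 0, 0.25, 0], [0, 0, 0, 0.1, 0, 0.25, 50], [0, 0, 0, 0.1, 0, 0.25, 120], [0, 0, 0, 0.1, 0, 0.25, 200], [0, 0, 0, 0.1, 0, 0.25, 255], [0, 0, 0, 0.1, 0, 0.25, 255], [0, 0, 0, 0.1, 0, 0.25, 255], [0, 0, 0, 0.1, 0, 0.25, 255]],
  ],
)

```text
clock: 16.35
tcp_pos: [0.5302, -0.2862, 0.0167]
ee_rot: [0.642, 0.767, 0.0, 0.002]
contact_force: [0.1, -0.3, 3.6]
opening: 0.327
```

```bash
python3 - <<'E'
from h import *
s=get_state();go(.5293,-.2856,.0148,10.2,s)
E
```

```text
tcp [ 0.5302 -0.2862  0.0167] ang 10.13 q [-0.57  0.54  1.8  -0.    0.8  -0.74] F [ 0.1 -0.3  3.6] open 0.327 t 16.35
turn [ 0.15  0.15 -0.07] shift [ 0.08 -0.08  0.19]
```

Request:
arm_command(
  steps=[
    [[0, 0, 0, 0, 0, -1.5, 255], [0, 0, 0, 0, 0, -4, 255], [0, 0, 0, 0, 0, -7.5, 255], [0, 0, 0, 0, 0, -11, 255], [0, 0, 0, 0, 0, -14.5, 255], [0, 0, 0, 0, 0, -17.5, 255], [0, 0, 0, 0, 0, -19.5, 255], [0, 0, 0, 0, 0, -20.5, 255]],
  ],
)

```text
clock: 17.15
tcp_pos: [0.5302, -0.2861, 0.2246]
ee_rot: [0.642, 0.767, 0.0, 0.003]
contact_force: [0.2, 0.3, -0.8]
opening: 0.331
```

```bash
python3 - <<'E'
from h import *
s=snap('w15');go(.545,.235,.2,12.9,s)
E
```

```text
qd 0.17246507966723565
tcp [ 0.5302 -0.2861  0.2246] ang 10.13 q [-0.57  0.27  1.7  -0.    1.17 -0.74] F [ 0.2  0.3 -0.8] open 0.331 t 17.15
turn [ 0.28  0.28 -2.77] shift [51.05 10.61  2.27]
```

View pics/w15.png

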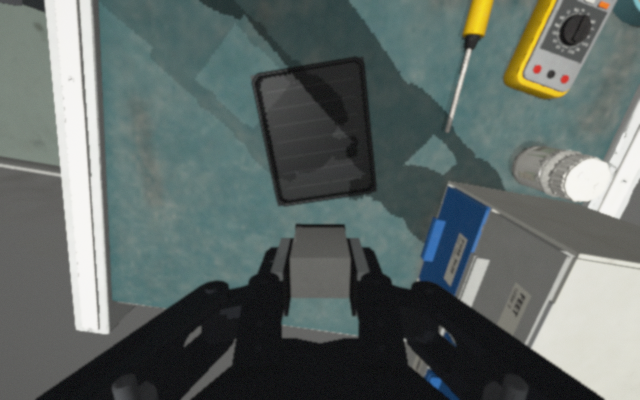

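Request:
arm_command(
  steps=[
    [[0.2, 0.2, -2.8, 3, 0.6, 0, 255], [0.2, 0.2, -2.8, 7, 1.5, 0, 255], [0.2, 0.2, -2.8, 11.5, 2.4, 0, 255], [0.2, 0.2, -2.8, 16, 3.3, 0, 255], [0.2, 0.2, -2.8, 20.5, 4.3, 0, 255], [0.2, 0.2, -2.8, 25, 5.2, 0, 255], [0.2, 0.2, -2.8, 29.5, 6.1, 0, 255], [0.2, 0.2, -2.8, 34, 7.1, 0, 255]],
  ],
)

```text
clock: 18.0
tcp_pos: [0.5379, 0.0633, 0.2192]
ee_rot: [0.623, 0.782, -0.001, -0.002]
contact_force: [1.2, -0.4, -0.1]
opening: 0.328
```

```bash
python3 - <<'E'
from h import *
go(.5312,.298,.16,12.9)
E
```

```text
tcp [0.5379 0.0633 0.2192] ang 12.92 q [ 0.04  0.16  1.84  0.    1.14 -0.19] F [ 1.2 -0.4 -0.1] open 0.328 t 18.0
turn [-0.26 -0.12  0.02] shift [23.01  4.62  5.95]
```

Request:
arm_command(
  steps=[
    [[-0.2, 0, 0, 4, 0.8, 0, 255], [-0.2, 0, 0, 8, 1.6, 0, 255], [-0.2, 0, 0, 12, 2.4, 0, 255], [-0.2, 0, 0, 16, 3.2, 1, 255], [-0.2, 0, 0, 19.5, 4, 3, 255], [-0.2, 0, 0, 21.5, 4.4, 5.5, 255], [-0.2, 0, 0, 22, 4.5, 8, 255], [-0.2, 0, 0, 22, 4.5, 8.8, 255]],
  ],
)

```text
clock: 18.8
tcp_pos: [0.5301, 0.2859, 0.1282]
ee_rot: [0.622, 0.783, -0.003, -0.002]
contact_force: [0.0, 0.1, -0.5]
opening: 0.328
```

Request:
arm_command(
  steps=[
    [[0, 0, 0, 0, 0, 0, 255], [0, 0, 0, 0, 0, 0, 255], [0, 0, 0, 0, 0, 0, 255], [0, 0, 0, 0, 0, 0, 255], [0, 0, 0, 0, 0, 0, 255], [0, 0, 0, 0, 0, 0, 255], [0, 0, 0, 0, 0, 0, 255], [0, 0, 0, 0, 0, 0, 255]],
  ],
)

```text
clock: 19.6
tcp_pos: [0.5339, 0.2862, 0.1331]
ee_rot: [0.623, 0.782, 0.001, -0.0]
contact_force: [0.5, -0.3, -1.3]
opening: 0.331
```

```bash
python3 - <<'E'
from h import *
s=snap('w16');go(.5312,.298,.1,12.9,s)
overlay('w16','o16',.5312,.298,12.9,(260,400,165,315),4,(0,-.75,13.7,0),1.3)
E
```

```text
qd 0.0032030256069644327
tcp [0.5339 0.2862 0.1331] ang 12.93 q [0.42 0.38 1.76 0.   1.01 0.19] F [ 0.5 -0.3 -1.3] open 0.331 t 19.6
turn [ 0.11 -0.1   0.03] shift [ 1.21 -0.    3.31]
```

View pics/o16.png

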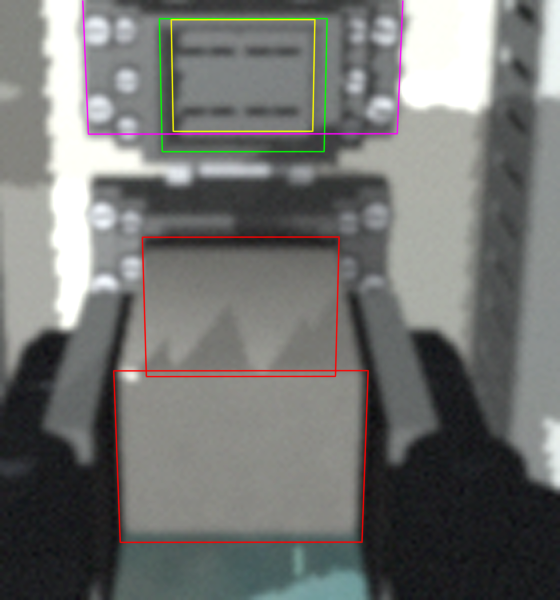

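Request:
arm_command(
  steps=[
    [[0.1, -0.1, 0, 0.3, 0, 0.5, 255], [0.1, -0.1, 0, 0.8, 0, 1.5, 255], [0.1, -0.1, 0, 1.2, 0, 2.5, 255], [0.1, -0.1, 0, 1.2, 0, 3.3, 255], [0.1, -0.1, 0, 1.2, 0, 3.3, 255], [0.1, -0.1, 0, 1.2, 0, 3.3, 255], [0.1, -0.1, 0, 1.2, 0, 3.3, 255], [0.1, -0.1, 0, 1.2, 0, 3.3, 255]],
  ],
)

```text
clock: 20.45
tcp_pos: [0.5318, 0.2981, 0.1006]
ee_rot: [0.623, 0.782, 0.0, 0.0]
contact_force: [-0.1, 0.4, -0.1]
opening: 0.329
```

```bash
python3 - <<'E'
from h import *
s=snap('w17',(260,400,165,315),4);go(.5312,.298,.1,12.9,s)
overlay('w17','o17',.5312,.298,12.9,(260,400,165,315),4,(0.5,-.75,13.7,0),1.3)
E
```

```text
qd 0.0018702428867244576
tcp [0.5318 0.2981 0.1006] ang 12.92 q [ 0.44  0.43  1.76 -0.    0.95  0.21] F [-0.1  0.4 -0.1] open 0.329 t 20.45
turn [ 0.07 -0.01  0.02] shift [ 0.01 -0.06  0.06]
```

View pics/o17.png

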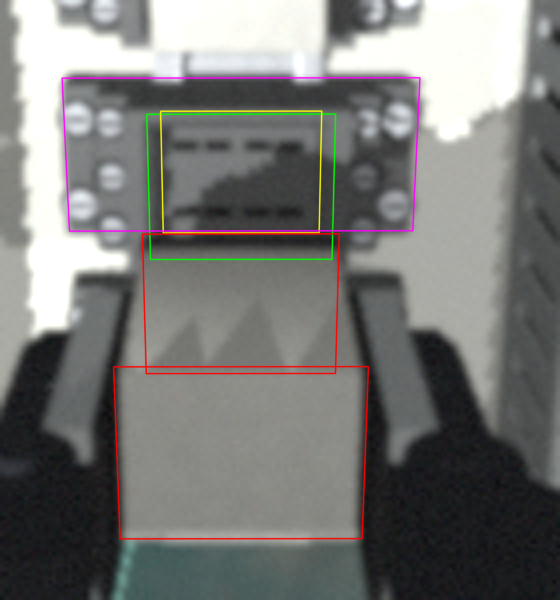

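View pics/w17c.png

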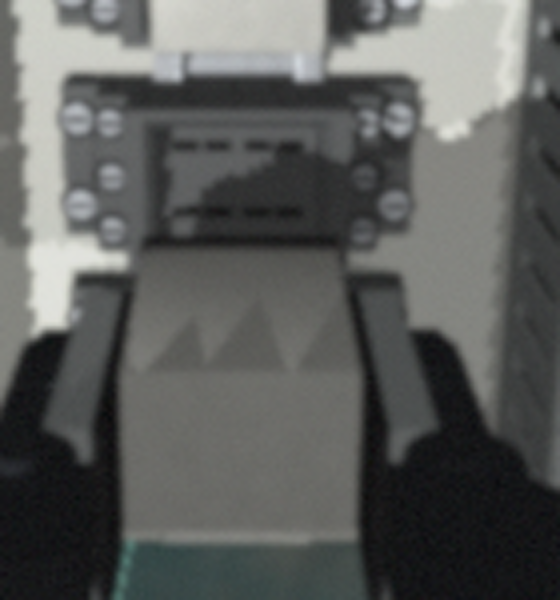

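```bash
python3 - <<'E'
from h import *
s=get_state();go(.5314,.2964,.058,12.9,s)
p=ld('w17');q=ld('w10');print(p['d'][270:295:8,300:345:15],q['d'][270:295:8,300:345:15])
E
```

```text
tcp [0.5317 0.2981 0.1006] ang 12.92 q [ 0.44  0.43  1.76 -0.    0.95  0.21] F [ 0.4 -0.6 -0.3] open 0.33 t 20.5
turn [ 0.07 -0.01  0.02] shift [-0.15 -0.07  4.26]
[[0.132796   0.13204275 0.13213961]
 [0.13398165 0.13437587 0.13323857]
 [0.13446192 0.1337671  0.1342497 ]
 [0.13499835 0.13556021 0.1360532 ]] [[0.1294097  0.13001828 0.12834455]
 [0.13181148 0.12944274 0.1303335 ]
 [0.13222697 0.13235183 0.13099644]
 [0.13256557 0.13241044 0.13317314]]
```

Request:
arm_command(
  steps=[
    [[0.1, 0, 0, -0.15, -0.05, 0.5, 255], [0.1, 0, 0, -0.15, -0.05, 1.2, 255], [0.1, 0, 0, -0.15, -0.05, 2, 255], [0.1, 0, 0, -0.15, -0.05, 2.8, 255], [0.1, 0, 0, -0.15, -0.05, 3.6, 255], [0.1, 0, 0, -0.15, -0.05, 4.2, 255], [0.1, 0, 0, -0.15, -0.05, 4.2, 255], [0.1, 0, 0, -0.15, -0.05, 4.2, 255]],
  ],
)

```text
clock: 21.3
tcp_pos: [0.531, 0.2964, 0.0577]
ee_rot: [0.623, 0.782, -0.001, -0.001]
contact_force: [0.5, -0.3, 0.1]
opening: 0.332
```

```bash
python3 - <<'E'
from h import *
s=snap('w18');go(.5314,.2964,.058,12.9,s)
overlay('w18','o18',.5308,.2967,12.9,(260,400,165,315),4,(0.5,-.5,13.7,0),1.3)
im,d=viewer.snapshot('side');cv2.imwrite('pics/s18.png',cv2.resize(im[215:335,170:320],None,fx=5,fy=5,interpolation=cv2.INTER_CUBIC))
E
```

```text
qd 0.012122057687696332
tcp [0.531  0.2964 0.0577] ang 12.93 q [0.44 0.49 1.78 0.   0.88 0.21] F [ 0.5 -0.3  0.1] open 0.332 t 21.3
turn [-0.12  0.01  0.03] shift [-0.    0.04 -0.03]
```

View pics/o18.png

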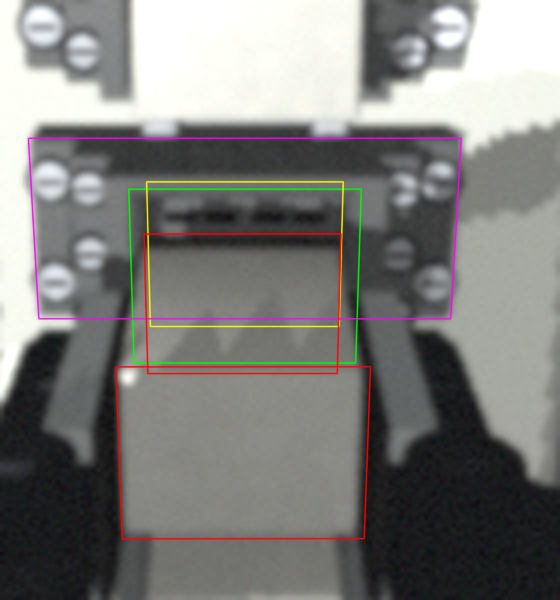

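View pics/s18.png

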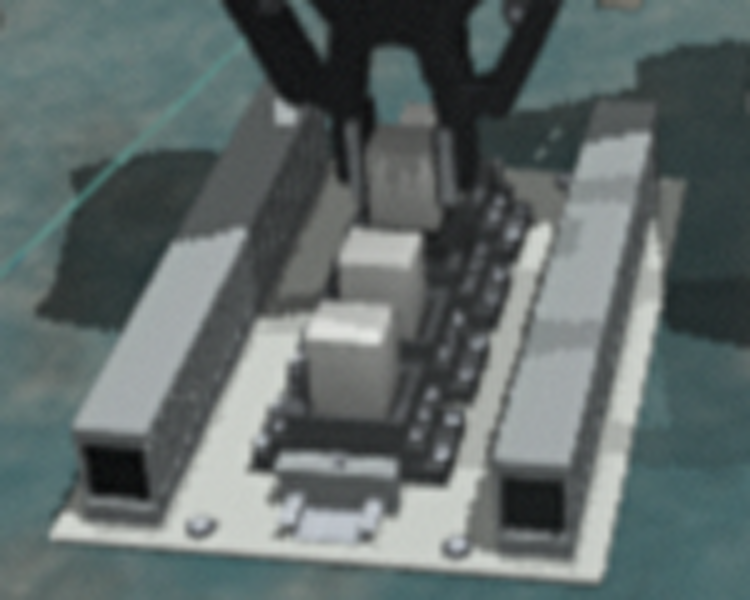

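Request:
arm_command(
  steps=[
    [[-0.1, 0, 0, 0, 0.03, 0, 255], [-0.1, 0, 0, 0, 0.07, 0, 255], [-0.1, 0, 0, 0, 0.07, 0, 255], [-0.1, 0, 0, 0, 0.07, 0, 255], [-0.1, 0, 0, 0, 0.07, 0, 255], [-0.1, 0, 0, 0, 0.07, 0, 255], [-0.1, 0, 0, 0, 0.07, 0, 255], [-0.1, 0, 0, 0, 0.07, 0, 255]],
  ],
)

```text
clock: 22.2
tcp_pos: [0.5317, 0.2965, 0.058]
ee_rot: [0.623, 0.782, -0.0, 0.0]
contact_force: [0.1, 0.4, -0.1]
opening: 0.329
```

```bash
python3 - <<'E'
from h import *
s=snap('w19');go(.5314,.2964,.058,12.9,s)
overlay('w19','o19',.5308,.2967,12.9,(260,400,165,315),4,(0.5,-.75,13.7,0),1.6)
im,d=viewer.snapshot('side');cv2.imwrite('pics/s19.png',im[:, :])
cv2.imwrite('pics/s19c.png',cv2.resize(im[228:275,225:285],None,fx=10,fy=10,interpolation=cv2.INTER_CUBIC))
im,d=viewer.snapshot('top');cv2.imwrite('pics/t19.png',im)
E
```

```text
qd 0.0013012848919166692
tcp [0.5317 0.2965 0.058 ] ang 12.92 q [ 0.44  0.49  1.78 -0.    0.88  0.21] F [ 0.1  0.4 -0.1] open 0.329 t 22.2
turn [-0.    0.    0.02] shift [-0.   -0.03 -0.  ]
```

View pics/o19.png

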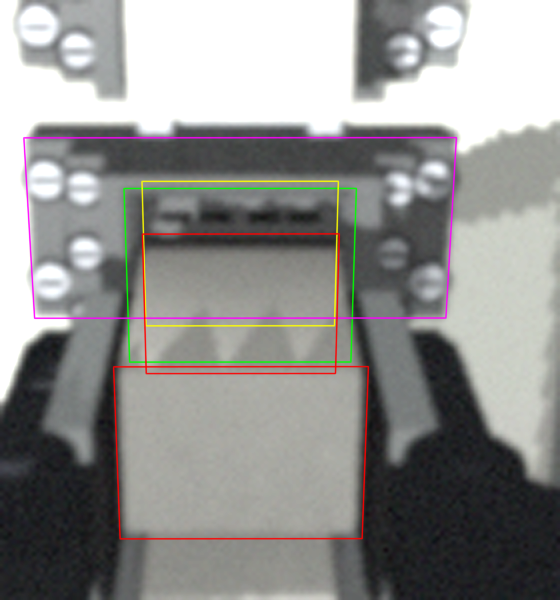

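View pics/t19.png

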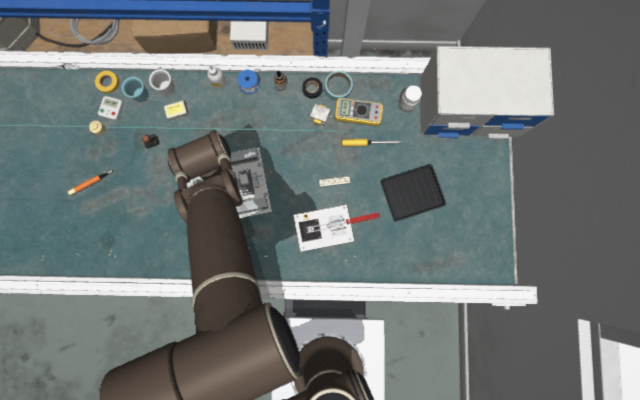

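View pics/s19c.png

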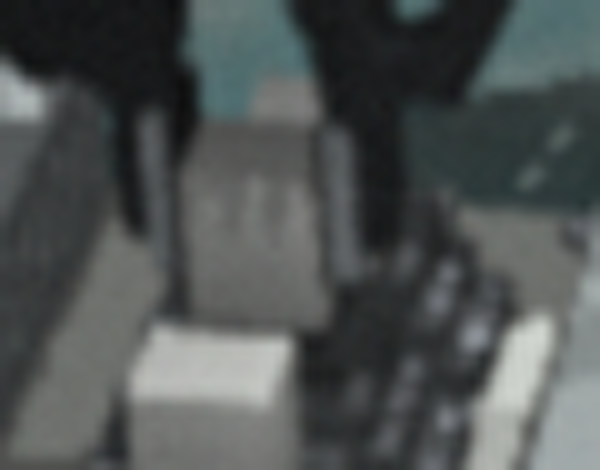

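```bash
python3 - <<'E'
from h import *
print(workorder.job_done()); s=get_state(); print(s['clock'],s['tcp_pos'],s['opening'])
E
```

```text
the job is handed in; nothing more can be done
None
the job is handed in; nothing more can be done
```

Both parts of the job were done in the order asked and handed in at about 22 s; the hand-in reported no verdict.

**First relay:** I plugged one spare into the empty socket at the left end of the row (about x 0.510, y 0.386 m) and let go of it. It bottomed out at about 14 N. Its top then measured 65.4 mm above the work surface, within about 0.1 mm of the relays already plugged in.

**Second relay:** It is held over the other empty socket (about x 0.531, y 0.297 m), with its underside about 10 mm above the mouth. The tool read upright within 0.1° and within about 0.1° of my measured panel angle. The measured contact force was near zero, so it was touching nothing.

**Centring:**
- **Across the rail:** The last wrist picture shows the relay within about 0.2 mm of the socket's centre.
- **Along the rail:** The last picture hides half the pocket, so this rests on an earlier picture and on the hover point's distance from the first socket. That came out at 92.0 mm once grip offsets are allowed for, exactly the given spacing.
- **Disagreement:** The wrist camera shows the gripped relay about 0.7 mm off the jaw centre line. I treated that as calibration error and centred relay to socket in the picture, so the true centring could be off by about 0.5 mm. The pocket allows 1.5 mm.

The last top picture shows the jig, terminal strip and driver where they were; the arm hid the cutters there. In the wrist pictures the cutters and the two relays already plugged in stayed where they were.

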